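# Clamp a notched mount blank in the seating jig

## Robot

A 7-joint arm with a two-finger parallel gripper is mounted at the origin on the work surface; the furniture and walls round the work are solid. World frame = base frame: x ahead of the robot, y to its left, z up, the work surface at z = 0. Lengths are in m, angles in rad, forces in N, time in s.
With the tool pointing down it reaches from about 0.425 to 0.825 m from the base axis. Payload 3.6 kg.
Tool frame: the origin (TCP) lies at the very end of the fingers, on their centre line; the grasp point (between the pads) lies ctrl.hold_point_z behind it (ctrl.hold_point_z is the distance from the TCP to the grasp point, in m); z points along the fingers, y is the line along which they close (so a half turn about z gives the same grasp; the last joint's range is limited). The gripper opens to 85 mm and grips with 20 to 120 N. Pads are 22 mm wide; open, the fingers measure 114 mm over their backs; the gripper's body (76 mm by 85 mm) begins 54 mm behind the grasp point. The pads swing forward as they close: fully open they stand 13 mm farther back than shut.
Start: joints at [-1.24, 0.615, -0.013, 1.423, 0.008, 1.103, -0.04], TCP at [0.228, 0.609, 0.231] pointing down, gripper open.
Joint ranges: [-3.12, 3.12], [-0.3, 2.06], [-1.34, 1.32], [0.26, 2.42], [-1.36, 4.5], [0.01, 1.98], [-2.84, 2.84]. Speed limits (rad/s): [2.79, 2.79, 3.14, 3.14, 3.14, 3.14, 3.14].

## Interface

Orientations are given as a rotation vector (axis times angle).
In Python, from plant import sensors, optics, job, ctrl gives the robot as it stands.
- The arm moves only by the tool move_arm, never from a script. Its argument "rows" is a list of rows, each an object of numbers: "x", "y", "z": the shift along the tool's x, y, z in units of 40 mm (1.0 is 40 mm); "roll": the turn about the tool's z in units of 6 degrees (1.0 is 6 degrees). A call has 1 to 8 rows; each row shifts and turns the commanded pose from where the row before left it, along the tool's axes as they then stand; what a row does not reach is not made up. A row lasts 1/8 s, in which the tool goes at most 62.5 mm and 10.7 degrees, less where a joint would pass 70% of its speed; a pose out of reach is approached as far as the arm can. A call is refused whole if a number of a shift passes 1 or a number of a turn 1, either way. A call with a gripper value outside its range is refused whole. "gripper" is the closure, from 0 (fully open) to 1 (shut), set as the call begins (left out, the last holds). The fingers move at their own pace and stop on an object; "newtons" is the grip in N (left out, the last holds). Time passes only in rows, so rows that do not move let the fingers close. It gives the time, the measured TCP pose, the force, the opening and the grip force at its end, in the units of the state.
- sensors.get_obs(): the state, without advancing time (a new reading comes with each control period).
- optics.capture(name): name is "scene" or "top" or "wrist"; returns the picture (420x560x3 uint8, blue, green, red); there is no depth.
- optics.camera_params(name): a dict with "mtx" (3x3 intrinsics, pixels), "R" (3x3) and "t" (3): a world point X has camera coordinates R X + t. Camera axes: x right, y down, z forward; pixel columns grow to the right and rows downward; lengths in m; the calibration is good to about 2 mm. A picture is of the moment at which its call begins: read the wrist's pose just before it. camera_params takes no time and is no camera call; for the wrist camera it gives the pose at the moment of the call.
- job.sign_off(): hands the job in; it is judged then, once.
The state is a dict: "time": time; "qpos": joint angles; "joint_velocities": joint speeds; "tau": joint torques, N m; "eef_pos": TCP position; "ee_rot": TCP orientation; "ft_force": force on the tool from outside, world axes, zero at the start; "torque": the same for the moment, N m; "width": finger opening in m; "grip_force": force on a finger pad.
Only numpy, scipy, OpenCV 4.12 (cv2) and the standard library are available. Lean on these libraries where they do the work, as an engineer would, in place of code of your own. Each camera call takes 0.05 s, during which the arm holds its last target. There are 200 camera calls.

## Task

Lay the notched mount blank flat on the jig's bed with its notch facing the key on the end stop. Then keep the fence's lock tab pressed while you slide the fence up, so that it pushes the blank fully home over the key, flat against the end stop; let go so that the tab springs up and locks the fence snug against the blank. Do not knock over the two jars.

Things in the scene. Friction and masses are not known exactly. Their poses are not given: they have to be found in the camera images.
- jig: Seating jig, fixed to the table: aluminium base plate 110 (own x) x 320 (own y) mm, flat bed 16 mm above the table. Origin under the centre of the base on the table; z up. A dark steel end stop 104 mm wide stands 20 mm above the bed near its +y end, with its face at y = +120 mm looking to -y; the sliding fence is towards the -y end. The bed has no side walls.
- jig_stop (a point): Point in the middle (x = 0) of the end stop's face, at bed level; axes as the jig's.
- jig_key (a point): Foot of the round nose of the key, at bed level: a steel rib 10 mm wide and 10 mm high that stands out 17 mm from the stop's face towards the fence, centred at jig x = +10 mm; axes as the jig's.
- fence (a joint): Travel of the fence along the jig's +y to the end stop, m, 0 to 0.13; its face is at jig y = -0.07 + value. Starts locked at about 0.02. An 80 mm blank fully home stops it at 0.11; turned the wrong way round, at 0.093. Notches every 10 mm (0.09, 0.10, 0.11...) lock it with 1 mm of play.
- fence_face (a point): Middle of the fence's cork-lined face (90 mm wide, 22 mm high), 10 mm above its lower edge, which just clears the bed; axes as the jig's, moves with the fence.
- lock_tab (a joint): How far the lock tab is pressed down, m: 0 up and locked, 0.007 fully down; keep it 4 to 6 mm down to slide the fence (about 1.5 N). Let go between notches it rests about 3 mm down and clicks up at the next one. Spring: about 4.5 N to start, 8 N fully down.
- tab_top (a point): Middle of the top of the lock tab, a black pad on the carriage, centred 42 mm behind the fence's face (towards jig -y). The flat area is 50 mm (jig x) by 46 mm (jig y) and about 50 mm above the table; at both its +y and -y ends a 6 mm high lip stands up, so that a fingertip pressing in the middle can push the fence along too. Moves with the tab.
- blank: Loose brown wooden mount blank, a flat plate 50 (own x) x 80 (own y) x 12 mm, about 60 g, lying on the table. Origin under its centre; z up. Its +y edge has a notch 16 mm wide and 18 mm deep, off centre, its middle at own x = +10 mm, so with the blank centred on the bed and its axes along the jig's, the notch faces the key.
- blank_front (a point): Middle (own x = 0) of the blank's notched +y edge line, at its underside, 40 mm from the origin; axes as the blank's.
- resin_jar: Small lidded brown jar with a pale lid, 48 mm across, 70 mm high, beyond the blank; origin under its centre, z up.
- filler_jar: Small lidded white jar with a blue lid, 62 mm across, 56 mm high, between the blank and the jig, nearer the robot; origin under its centre, z up.
There are look-alikes about, which are no part of the job. Of the things like the blank, leave any that is pink, turquoise or white; of the rest the larger one is meant.

How it is judged:
On the way:
1. the fence slides towards the end stop while its lock tab is held pressed (value of joint lock_tab above 0.0034 m and velocity of joint fence above 0.004 m/s), for 0.2 s.
At the end, for the whole second after the job is handed in: Blank flat on the bed, notch over the key, notched edge within 3 mm of the end stop, within 6 mm of the centre line, square within 0.06 rad; fence within 3 mm of its other edge (0.107 to 0.113), lock tab up (under 1 mm), all at rest, both jars upright (y of blank_front in the frame of jig_stop between -0.003 and 0.003 m and x of blank_front in the frame of jig_stop between -0.006 and 0.006 m and z of blank_front in the frame of jig_stop between -0.003 and 0.003 m and angle between the y axis of blank and the y axis of jig, either way round below 0.06 rad and angle between blank's own z axis and vertical below 0.06 rad and value of joint fence between 0.107 and 0.113 m and value of joint lock_tab below 0.001 m and linear speed of blank below 0.01 m/s and angle between each of resin_jar, filler_jar's own z axis and vertical below 0.3 rad); the robot touches nothing.
It fails at once if a jar is knocked over (angle between any of resin_jar, filler_jar's own z axis and vertical above 0.6 rad).
It also fails if it takes over 54 s, if anything falls off the work surface, if the arm or the gripper's body presses on something with over 40 N, if the wrist force passes 120 N, or if a joint passes its speed limit or range.

## Working session

There is one attempt and no reset: what is moved stays moved. The work goes in short steps, Python scripts to look and compute and a tool call to move; the robot and the scene stay as the last step left them, time stands still between calls to the robot, and variables do not carry over. Pictures are saved under pics/ and viewed, at most 10 in all, crops included, and the job is handed in when it is done.

Besides the shell and the picture viewer there is one more tool, called after "Request:" as a command line: name --argument value ..., lists and objects as JSON in quotes. move_arm: Moves the arm, as the interface text tells. Its arguments: {"type":"object","properties":{"rows":{"type":"array","items":{"type":"object","properties":{"x":{"type":"number"},"y":{"type":"number"},"z":{"type":"number"},"roll":{"type":"number"}}}},"gripper":{"type":"number"},"newtons":{"type":"number"}},"required":["rows"]}

```bash
mkdir -p pics
python3 - <<'E'
from plant import sensors, optics, job, ctrl
import cv2
o=sensors.get_obs();print({k:o[k] for k in('time','eef_pos','ee_rot','width','ft_force')},ctrl.hold_point_z)
for n in('scene','top'):
    cv2.imwrite(f'pics/{n}0.png',cv2.resize(optics.capture(n),(800,600),interpolation=cv2.INTER_CUBIC))
    p=optics.camera_params(n);print(n,p['mtx'],(-p['R'].T@p['t']))
E
```

```text
{'time': 0.0, 'eef_pos': array([0.22737267, 0.6081114 , 0.23013323]), 'ee_rot': array([-0.55886556, -3.09103479,  0.00397796]), 'width': 0.08546928911870215, 'ft_force': array([-0.91646979,  0.83167088,  0.01211281])} 0.0187
scene [[504.76894851   0.         276.84656364]
 [  0.         504.76894851 201.87258026]
 [  0.           0.           1.        ]] [-0.30668631 -0.84645378  1.15695623]
top [[544.53557325   0.         281.40936874]
 [  0.         544.53557325 208.04748174]
 [  0.           0.           1.        ]] [ 0.26316958 -0.16064498  1.76390446]
```

View pics/top0.png

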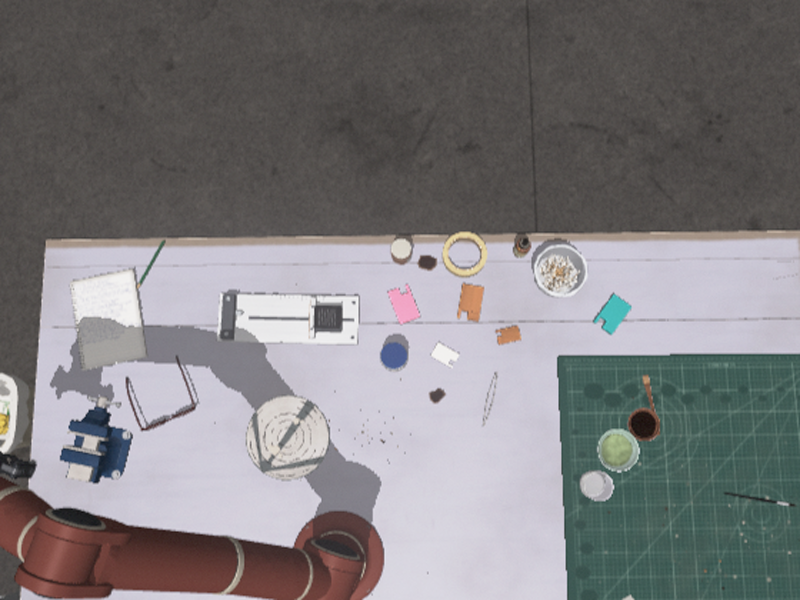

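View pics/scene0.png

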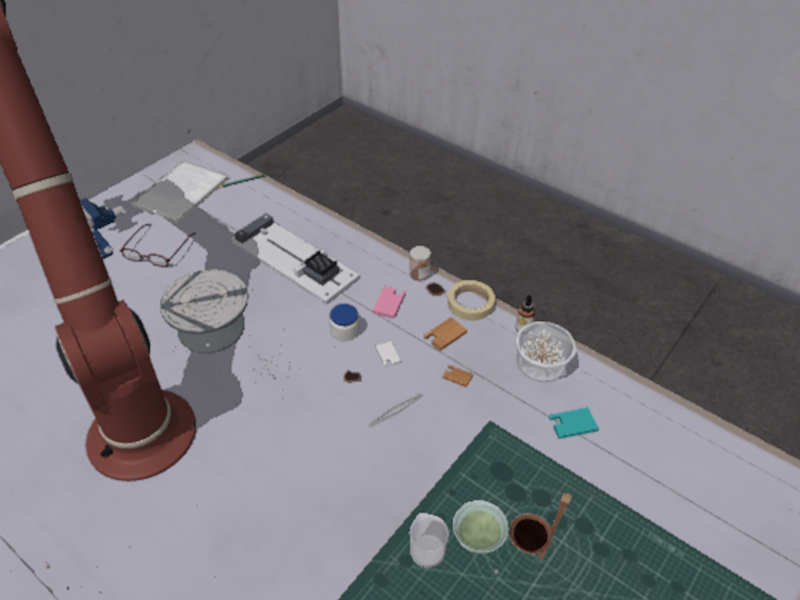

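The top view shows the jig at (220–358, 292–345) with its end stop at the left end, and the tab at (328, 317). The blank is the orange plate at (470, 302). The filler jar is at (394, 355) and the resin jar at (401, 249). I'll enlarge a crop and compute positions.

```bash
cat > h.py <<'E'
import numpy as np, cv2
from plant import sensors, optics, job, ctrl
from scipy.spatial.transform import Rotation as Ro
def ray(p,uv,z):
    uv=np.atleast_2d(np.array(uv,float)); K,R,t=p['mtx'],p['R'],p['t']
    d=(np.linalg.inv(K)@np.c_[uv,np.ones(len(uv))].T).T@R; c=-R.T@t
    return c+d*((z-c[2])/d[:,2])[:,None]
def proj(p,X):
    q=np.atleast_2d(X)@p['R'].T+p['t']; q=q@p['mtx'].T; return q[:,:2]/q[:,2:]
E
python3 - <<'E'
from h import *
im=optics.capture('top');p=optics.camera_params('top')
s=.7
for n,uv,z in[('stopL-top',(222,292),.036),('stopL-bot',(222,341),.036),('baseR-top',(359,294),.016),('baseR-bot',(358,345),.016),('blank',(470,302),.012),('resin',(401,247),.07),('filler',(394,354),.056),('tab',(328,317),.05),('basering',(341,560),0)]:
    print(n,ray(p,np.array(uv)*s,z).round(3))
cv2.imwrite('pics/crop1.png',cv2.resize(im[160:265,145:385],(800,350),interpolation=cv2.INTER_CUBIC))
hsv=cv2.cvtColor(im,cv2.COLOR_BGR2HSV)
m=cv2.inRange(hsv,(5,110,110),(20,255,255));n,l,st,c=cv2.connectedComponentsWithStats(m)
for i in range(1,n):
    if st[i,4]>80:
        pts=np.argwhere(l==i)[:,::-1]
        print(st[i],c[i],cv2.minAreaRect(pts.astype(np.float32)))
E
```

```text
stopL-top [[0.583 0.26  0.036]]
stopL-bot [[0.472 0.257 0.036]]
baseR-top [[ 0.579 -0.049  0.016]]
baseR-bot [[ 0.462 -0.046  0.016]]
blank [[ 0.558 -0.302  0.012]]
resin [[ 0.675 -0.146  0.07 ]]
filler [[ 0.436 -0.128  0.056]]
tab [[0.521 0.018 0.05 ]]
basering [[-0.006 -0.008  0.   ]]
[320 199  18  25 304] [329.32894737 210.31578947] ((328.8892517089844, 211.12753295898438), (14.42418098449707, 22.997591018676758), 10.007980346679688)
[348 229  16  12 123] [355.96747967 234.16260163] ((355.2808837890625, 234.05055236816406), (8.76952075958252, 15.51530647277832), 77.00537872314453)
```

View pics/crop1.png

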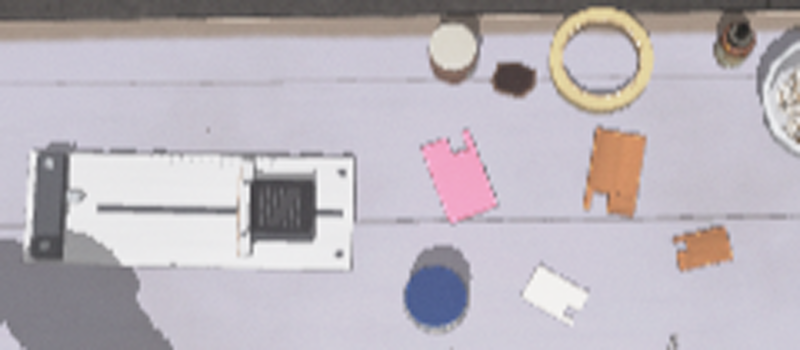

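The crop shows the orange blank with its notch towards the robot and left of its middle, tilted about 10°. The jig lies along world +y, and its key is at crop (77, 195). Next I'll fly over the jig for a wrist look.

Request:
move_arm --rows '[{"x": -0.9,"y": -0.75},{"x": -0.9,"y": -0.75},{"x": -0.9,"y": -0.75},{"x": -0.9,"y": -0.75},{"x": -0.9,"y": -0.75},{"x": -0.9,"y": -0.75},{"x": -0.9,"y": -0.75},{"x": -0.9,"y": -0.75}]'

```text
invalid input
```

Request:
move_arm --rows '[{"x": -0.9,"y": -0.75},{"x": -0.9,"y": -0.75},{"x": -0.9,"y": -0.75},{"x": -0.9,"y": -0.75},{},{}]'

```text
invalid input
```

Run:
```python
from h import *
o=sensors.get_obs();p=optics.camera_params('wrist');im=optics.capture('wrist')
print(o['time'],o['eef_pos'],Ro.from_rotvec(o['ee_rot']).as_matrix().round(3))
np.savez('w1.npz',**{k:p[k] for k in('mtx','R','t')});cv2.imwrite('w1.png',im)
cv2.imwrite('pics/w1.png',cv2.resize(im,(800,600),interpolation=cv2.INTER_CUBIC))
print(p['mtx'],-p['R'].T@p['t'],p['R'])
```

```text
0.15 [0.22740888 0.60827156 0.23039569] [[-0.937  0.35  -0.001]
 [ 0.35   0.937 -0.002]
 [-0.    -0.002 -1.   ]]
[[353.78621052   0.         278.07487115]
 [  0.         353.78621052 210.14888531]
 [  0.           0.           1.        ]] [0.16104619 0.6331152  0.37366091] [[ 0.35000984  0.9367433  -0.00226051]
 [ 0.89952283 -0.33542712  0.27990592]
 [ 0.26144176 -0.10000321 -0.96002477]]
```

View pics/w1.png

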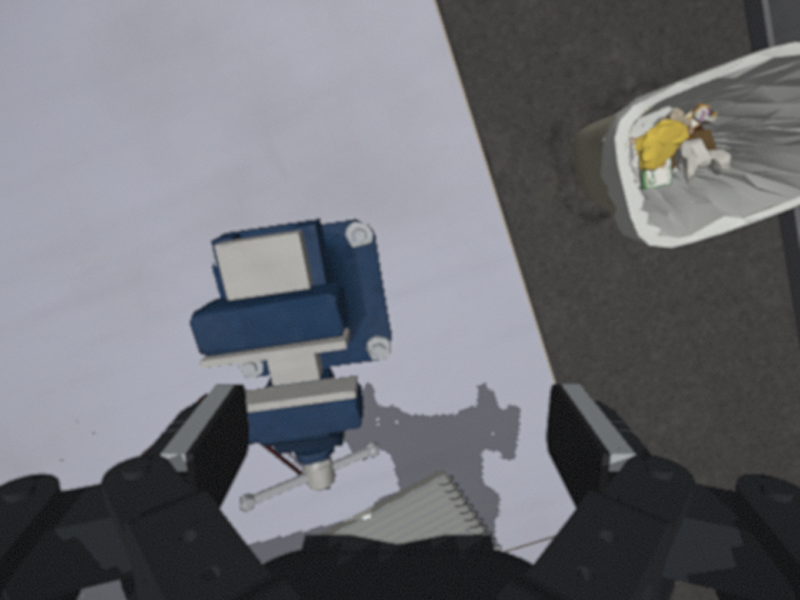

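The wrist picture still shows the start area with the vice, because the moves were refused. Perhaps every row needs all its fields.

Request:
move_arm --rows '[{"x": -0.9,"y": -0.75,"z": 0,"roll": 0},{"x": -0.9,"y": -0.75,"z": 0,"roll": 0},{"x": -0.9,"y": -0.75,"z": 0,"roll": 0},{"x": -0.9,"y": -0.75,"z": 0,"roll": 0},{"x": -0.9,"y": -0.75,"z": 0,"roll": 0},{"x": -0.9,"y": -0.75,"z": 0,"roll": 0},{"x": -0.9,"y": -0.75,"z": 0,"roll": 0},{"x": -0.9,"y": -0.75,"z": 0,"roll": 0}]'

```text
time: 1.2
eef_pos: [0.4139, 0.2817, 0.2313]
ee_rot: [0.559, 3.091, 0.0]
ft_force: [0.6, 1.5, -0.2]
width: 0.0854
grip_force: 0.0
```

Request:
move_arm --rows '[{"x": -0.9,"y": -0.85,"z": 0,"roll": 0},{"x": -0.9,"y": -0.85,"z": 0,"roll": 0},{"x": -0.9,"y": -0.85,"z": 0,"roll": 0},{"x": -0.9,"y": -0.85,"z": 0,"roll": 0},{"x": 0,"y": 0,"z": 0,"roll": 0},{"x": 0,"y": 0,"z": 0,"roll": 0}]'

```text
time: 1.95
eef_pos: [0.5002, 0.106, 0.2311]
ee_rot: [-0.558, -3.091, -0.001]
ft_force: [0.0, 0.9, 0.7]
width: 0.085
grip_force: 0.0
```

Run:
```python
from h import *
o=sensors.get_obs();p=optics.camera_params('wrist');im=optics.capture('wrist')
print(o['time'],o['eef_pos'],Ro.from_rotvec(o['ee_rot']).as_matrix().round(3))
np.savez('w2.npz',**{k:p[k] for k in('mtx','R','t')});cv2.imwrite('w2.png',im)
cv2.imwrite('pics/w2.png',cv2.resize(im,(800,600),interpolation=cv2.INTER_CUBIC))
```

```text
1.95 [0.50016503 0.10601999 0.23114527] [[-0.937  0.35  -0.001]
 [ 0.35   0.937  0.001]
 [ 0.001  0.    -1.   ]]
```

View pics/w2.png

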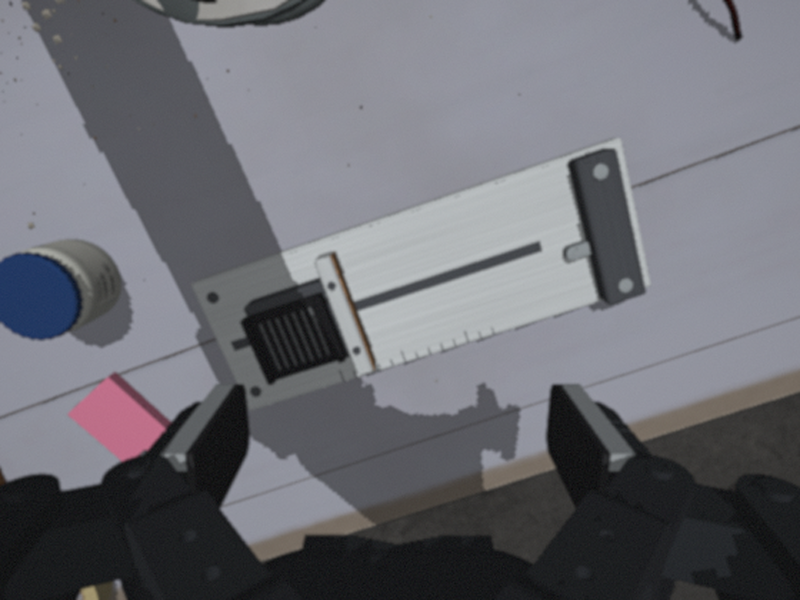

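The wrist view shows base plate corners at (193, 283), (620, 139) and (649, 290), and key tip at about (563, 254). The stop's top is (570, 161)–(644, 293), the fence's top is (318, 258)–(374, 370), and the tab is around (295, 337). I'll fit the jig pose to these.

Run:
```python
from h import *
from scipy.optimize import least_squares
p=dict(np.load('w2.npz'))
# jig frame model: view: image right=+y, down=+x
M=np.array([[-.055,-.16,.016],[-.055,.16,.016],[.055,.16,.016],[-.052,.12,.036],[.052,.12,.036],[.010,.103,.026]])
U=np.array([[193,283],[620,139],[649,290],[569,161],[604,304],[563,253]])*.7
def world(q,M): c,s=np.cos(q[2]),np.sin(q[2]); return M@np.array([[c,s,0],[-s,c,0],[0,0,1]])+[q[0],q[1],0]
r=least_squares(lambda q:(proj(p,world(q,M))-U).ravel(),[.52,.1,0],loss='soft_l1')
print(r.x,r.fun.reshape(-1,2).round(1))
q=r.x
for n,uv,z in[('fence',(334,252),.038),('fence',(375,369),.038),('tab',(243,320),.05),('tab',(272,382),.05),('tab',(347,356),.05),('tab',(322,292),.05)]:
    X=ray(p,np.array(uv)*.7,z)[0]; c,s=np.cos(q[2]),np.sin(q[2]);d=X[:2]-q[:2]
    print(n,X.round(4),'jig',round(c*d[0]+s*d[1],4),round(-s*d[0]+c*d[1],4))
```

```text
[ 0.52562808  0.11256957 -0.03444208] [[-4.3 -0.1]
 [-0.9 -1.4]
 [-0.  -2.4]
 [ 1.8  0.2]
 [ 0.8  2.4]
 [ 0.1  2.2]]
fence [0.4787 0.0682 0.038 ] jig -0.0453 -0.0459
fence [0.5682 0.0632 0.038 ] jig 0.0442 -0.0479
tab [ 0.4987 -0.005   0.05  ] jig -0.0229 -0.1185
tab [ 0.5474 -0.0056  0.05  ] jig 0.0258 -0.1174
tab [0.5476 0.051  0.05  ] jig 0.024 -0.0608
tab [0.4993 0.0526 0.05  ] jig -0.0243 -0.0608
```

Request:
move_arm --rows '[{"x": -0.85,"y": -0.9,"z": 0,"roll": 0},{"x": -0.85,"y": -0.9,"z": 0,"roll": 0},{"x": -0.8,"y": -0.9,"z": 0,"roll": 0},{"x": -0.5,"y": -0.95,"z": 0,"roll": 0},{"x": -0.1,"y": -1,"z": 0,"roll": 0},{"x": 0,"y": -1,"z": 0,"roll": 0},{"x": 0,"y": -1,"z": 0,"roll": 0},{"x": 0,"y": -1,"z": 0,"roll": 0}]'

```text
time: 3.0
eef_pos: [0.5098, -0.2235, 0.2313]
ee_rot: [0.553, 3.093, 0.002]
ft_force: [-0.5, -0.1, -0.0]
width: 0.0855
grip_force: 0.0
```

Request:
move_arm --rows '[{"x": -0.8,"y": -0.72,"z": 0,"roll": 0},{"x": -0.8,"y": -0.72,"z": 0,"roll": 0},{"x": 0,"y": 0,"z": 0.5,"roll": -0.85},{"x": 0,"y": 0,"z": 0.5,"roll": -0.85},{"x": 0,"y": 0,"z": 0,"roll": 0},{"x": 0,"y": 0,"z": 0,"roll": 0}]'

```text
time: 3.75
eef_pos: [0.5503, -0.3001, 0.1921]
ee_rot: [0.281, 3.128, -0.0]
ft_force: [0.9, 0.2, 0.6]
width: 0.0856
grip_force: 0.0
```

Run:
```python
from h import *
o=sensors.get_obs();p=optics.camera_params('wrist');im=optics.capture('wrist')
print(o['time'],o['eef_pos'],Ro.from_rotvec(o['ee_rot']).as_matrix().round(3))
np.savez('w3.npz',**{k:p[k] for k in('mtx','R','t')})
cv2.imwrite('pics/w3.png',cv2.resize(im,(800,600),interpolation=cv2.INTER_CUBIC))
```

```text
3.75 [ 0.55033565 -0.30006106  0.19210187] [[-0.984  0.178  0.001]
 [ 0.178  0.984 -0.   ]
 [-0.001  0.    -1.   ]]
```

View pics/w3.png

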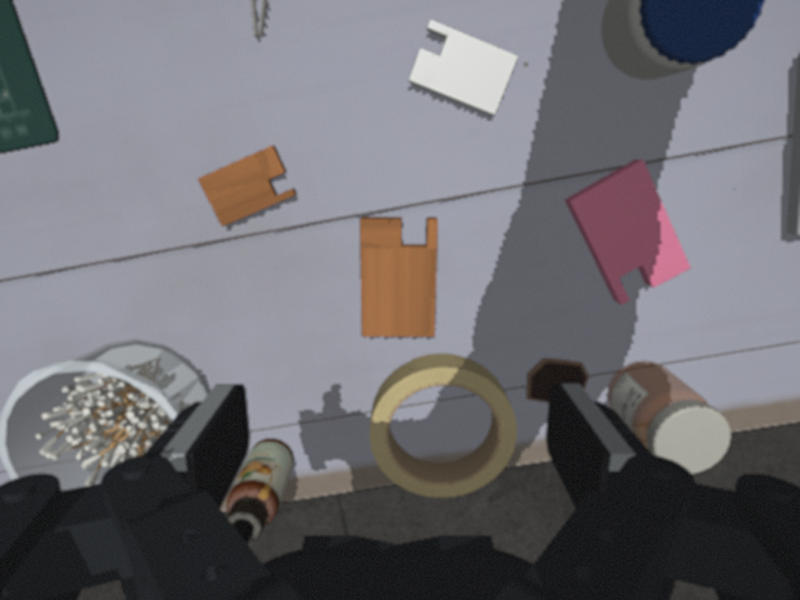

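The blank is centred in view with corners (361, 217), (437, 217), (435, 338) and (362, 338), notch up and to the right, already square to the tool.

Run:
```python
from h import *
p=dict(np.load('w3.npz'));X=ray(p,np.array([[361,217],[437,217],[435,338],[362,338]])*.7,.012)
print(X.round(4),np.linalg.norm(X-np.roll(X,-1,0),axis=1).round(4));c=X.mean(0)
e=X[0]+X[1]-X[2]-X[3];print('yaw of own y',np.degrees(np.arctan2(e[1],e[0])))
R=np.array([[-.984,.178],[.178,.984]]);print(c,'tool shift/40mm',R.T@(c[:2]-[.55033,-.30006])/.04)
```

```text
[[ 0.5151 -0.3175  0.012 ]
 [ 0.5237 -0.27    0.012 ]
 [ 0.6044 -0.2841  0.012 ]
 [ 0.5956 -0.333   0.012 ]] [0.0483 0.082  0.0497 0.082 ]
yaw of own y 169.56825734600525
[ 0.55972187 -0.30115052  0.012     ] tool shift/40mm [-0.23589272  0.01496704]
```

Request:
move_arm --rows '[{"x": -0.24,"y": 0,"z": 0.9,"roll": 0},{"x": 0,"y": 0,"z": 1,"roll": 0},{"x": 0,"y": 0,"z": 1,"roll": 0},{"x": 0,"y": 0,"z": 0.9,"roll": 0},{"x": 0,"y": 0,"z": 0.5,"roll": 0},{"x": 0,"y": 0,"z": 0.3,"roll": 0},{"x": 0,"y": 0,"z": 0.12,"roll": 0},{"x": 0,"y": 0,"z": 0,"roll": 0}]'

```text
time: 4.8
eef_pos: [0.5594, -0.3031, 0.0033]
ee_rot: [0.282, 3.128, -0.001]
ft_force: [0.1, 0.4, -0.1]
width: 0.0855
grip_force: 0.0
```

Request:
move_arm --rows '[{"x": 0,"y": 0,"z": 0,"roll": 0},{"x": 0,"y": 0,"z": 0,"roll": 0},{"x": 0,"y": 0,"z": 0,"roll": 0},{"x": 0,"y": 0,"z": 0,"roll": 0},{"x": 0,"y": 0,"z": 0,"roll": 0},{"x": 0,"y": 0,"z": 0,"roll": 0}]' --gripper 1 --newtons 30

```text
time: 5.55
eef_pos: [0.5594, -0.3031, 0.0034]
ee_rot: [0.282, 3.128, -0.001]
ft_force: [-0.5, 0.6, 6.1]
width: 0.0488
grip_force: 31.7
```

Request:
move_arm --rows '[{"x": 0,"y": 0,"z": -0.4,"roll": 0},{"x": 0,"y": 0,"z": -0.8,"roll": 0},{"x": 0,"y": 0,"z": -0.9,"roll": 0},{"x": 0,"y": 0,"z": -0.9,"roll": 0},{"x": 0.24,"y": 0.95,"z": -0.5,"roll": 0},{"x": 0.24,"y": 0.95,"z": 0,"roll": 0},{"x": 0.24,"y": 0.95,"z": 0,"roll": 0},{"x": 0.24,"y": 0.95,"z": 0,"roll": 0}]'

```text
time: 6.55
eef_pos: [0.5478, -0.1451, 0.1431]
ee_rot: [0.282, 3.129, 0.0]
ft_force: [0.7, 0.1, -1.3]
width: 0.0487
grip_force: 31.3
```

Request:
move_arm --rows '[{"x": 0.24,"y": 0.95,"z": 0,"roll": 0},{"x": 0.24,"y": 0.95,"z": 0,"roll": 0},{"x": 0.24,"y": 0.95,"z": 0,"roll": 0},{"x": 0.24,"y": 0.95,"z": 0,"roll": 0},{"x": 0.24,"y": 0.95,"z": 0,"roll": 0},{"x": 0.24,"y": 0.95,"z": 0,"roll": 0},{"x": 0.24,"y": 0.95,"z": 0,"roll": 0},{"x": 0.24,"y": 0.95,"z": 0,"roll": 0}]'

```text
time: 7.55
eef_pos: [0.5266, 0.1677, 0.143]
ee_rot: [0.282, 3.129, 0.0]
ft_force: [0.5, -0.4, -1.5]
width: 0.0487
grip_force: 31.3
```

Request:
move_arm --rows '[{"x": 0,"y": 0,"z": 0,"roll": 1},{"x": 0,"y": 0,"z": 0,"roll": 1},{"x": 0,"y": 0,"z": 0,"roll": 1},{"x": 0,"y": 0,"z": 0,"roll": 1},{"x": 0,"y": 0,"z": 0,"roll": 1},{"x": 0,"y": 0,"z": 0,"roll": 1},{"x": 0,"y": 0,"z": 0,"roll": 1},{"x": 0,"y": 0,"z": 0,"roll": 1}]'

```text
time: 8.55
eef_pos: [0.5267, 0.1666, 0.1429]
ee_rot: [-1.535, -2.741, -0.0]
ft_force: [-0.3, 0.5, -1.1]
width: 0.0491
grip_force: 31.4
```

Request:
move_arm --rows '[{"x": 0,"y": 0,"z": 0,"roll": 1},{"x": 0,"y": 0,"z": 0,"roll": 1},{"x": 0,"y": 0,"z": 0,"roll": 1},{"x": 0,"y": 0,"z": 0,"roll": 1},{"x": 0,"y": 0,"z": 0,"roll": 1},{"x": 0,"y": 0,"z": 0,"roll": 0.4},{"x": 0,"y": 0,"z": 0,"roll": 0},{"x": 0,"y": 0,"z": 0,"roll": 0}]'

```text
time: 9.55
eef_pos: [0.527, 0.1665, 0.1426]
ee_rot: [-2.234, -2.209, -0.0]
ft_force: [0.2, 0.3, -0.8]
width: 0.0486
grip_force: 31.4
```

Run:
```python
from h import *
o=sensors.get_obs();p=optics.camera_params('wrist');im=optics.capture('wrist')
print(o['time'],o['eef_pos'],Ro.from_rotvec(o['ee_rot']).as_matrix().round(3))
np.savez('w4.npz',**{k:p[k] for k in('mtx','R','t')})
cv2.imwrite('pics/w4.png',cv2.resize(im,(800,600),interpolation=cv2.INTER_CUBIC))
```

```text
9.55 [0.52695935 0.16650602 0.1426167 ] [[ 0.011  1.    -0.   ]
 [ 1.    -0.011  0.   ]
 [ 0.    -0.    -1.   ]]
```

View pics/w4.png

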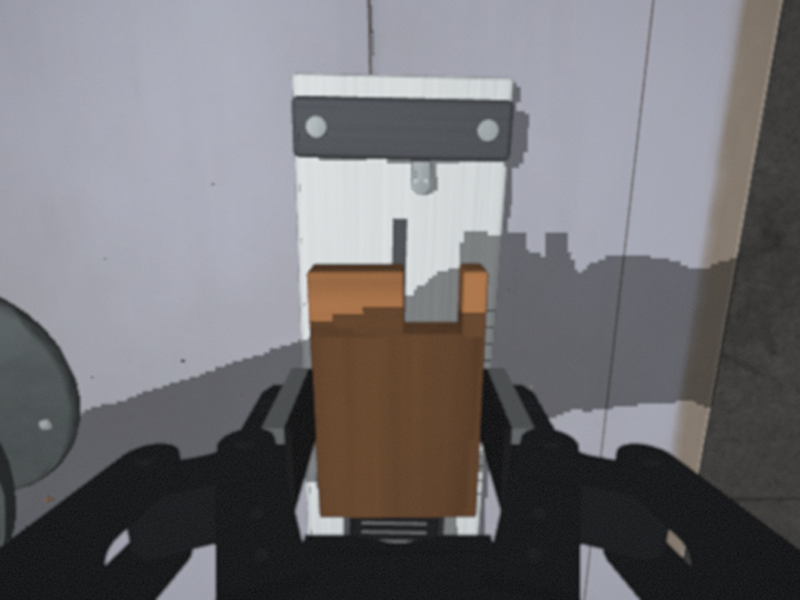

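The view shows the held blank with its notch facing the key. The stop's face edge runs (295, 157)–(510, 160), key tip is (422, 193), and the base's far corners are (293, 74) and (512, 80). The blank's front corners are (309, 272) and (487, 272).

Run:
```python
from h import *
from scipy.optimize import least_squares
p=dict(np.load('w4.npz'))
M=np.array([[-.055,.16,.016],[.055,.16,.016],[-.052,.12,.036],[.052,.12,.036],[.010,.103,.026]])
U=np.array([[293,75],[512,81],[295,157],[510,160],[422,193]])*.7
def world(q,M): c,s=np.cos(q[2]),np.sin(q[2]); return M@np.array([[c,s,0],[-s,c,0],[0,0,1]])+[q[0],q[1],0]
r=least_squares(lambda q:(proj(p,world(q,M))-U).ravel(),[.52,.1,0]);q=r.x
print(q,r.fun.reshape(-1,2).round(1))
c,s=np.cos(q[2]),np.sin(q[2])
def J(X):
    d=X[:2]-q[:2]; return np.array([c*d[0]+s*d[1],-s*d[0]+c*d[1]])
for n,uv,z in[('face',(295,157),.036),('face',(510,160),.036),('key',(422,193),.026),('base',(293,75),.016),('base',(512,81),.016),('slotend',(400,219),.016),('blankL',(309,272),.151),('blankR',(487,272),.151),('backL',(320,516),.151),('backR',(476,516),.151),('bfrontL',(313,265),.139),('bfrontR',(484,265),.139)]:
    X=ray(p,np.array(uv)*.7,z)[0]; print(n,X.round(4),J(X).round(4))
print('TCP in jig',J(np.array([.52696,.16651])))
```

```text
[ 0.52687042  0.11383398 -0.02750556] [[-1.  -1.1]
 [ 2.1 -2.5]
 [-1.4  1. ]
 [ 0.9  1.5]
 [-0.6  1.6]]
face [0.4792 0.2359 0.036 ] [-0.051   0.1207]
face [0.5815 0.2333 0.036 ] [0.0513 0.121 ]
key [0.5401 0.2176 0.026 ] [0.0104 0.1041]
base [0.4769 0.2746 0.016 ] [-0.0543  0.1593]
base [0.5849 0.2706 0.016 ] [0.0537 0.1584]
slotend [0.5289 0.2035 0.016 ] [-0.0004  0.0897]
blankL [0.5033 0.2061 0.151 ] [-0.0261  0.0916]
blankR [0.5519 0.2056 0.151 ] [0.0225 0.0924]
backL [0.502  0.1268 0.151 ] [-0.0252  0.0123]
backR [0.5515 0.1262 0.151 ] [0.0243 0.013 ]
bfrontL [0.5024 0.2055 0.139 ] [-0.027  0.091]
bfrontR [0.5531 0.2049 0.139 ] [0.0237 0.0918]
TCP in jig [-0.00135916  0.05265856]
```

Request:
move_arm --rows '[{"x": 0,"y": 0.03,"z": 0.8,"roll": 0.16},{"x": 0,"y": 0,"z": 0.9,"roll": 0},{"x": 0,"y": 0,"z": 0.8,"roll": 0},{"x": 0,"y": 0,"z": 0.4,"roll": 0},{"x": 0,"y": 0,"z": 0.13,"roll": 0},{"x": 0,"y": 0,"z": 0,"roll": 0},{"x": 0,"y": 0,"z": 0,"roll": 0}]'

```text
time: 10.48
eef_pos: [0.5291, 0.1666, 0.0224]
ee_rot: [2.252, 2.188, 0.003]
ft_force: [-0.1, 1.2, -1.2]
width: 0.0487
grip_force: 31.4
```

Request:
move_arm --rows '[{"x": 0.1,"y": 0,"z": 0,"roll": 0},{"x": 0.1,"y": 0,"z": 0,"roll": 0},{"x": 0.1,"y": 0,"z": 0,"roll": 0},{"x": 0.05,"y": 0,"z": 0,"roll": 0},{"x": 0,"y": 0,"z": 0,"roll": 0},{"x": 0,"y": 0,"z": 0,"roll": 0}]'

```text
time: 11.22
eef_pos: [0.5286, 0.1802, 0.0213]
ee_rot: [2.253, 2.189, -0.0]
ft_force: [-1.0, -0.8, -0.4]
width: 0.0489
grip_force: 31.4
```

Run:
```python
from h import *
o=sensors.get_obs();p=optics.camera_params('wrist');im=optics.capture('wrist')
print(o['time'],o['eef_pos'],Ro.from_rotvec(o['ee_rot']).as_matrix().round(3),o['ft_force'])
np.savez('w5.npz',**{k:p[k] for k in('mtx','R','t')})
cv2.imwrite('pics/w5.png',cv2.resize(im,(800,600),interpolation=cv2.INTER_CUBIC))
```

```text
11.225 [0.52855892 0.18023965 0.02127832] [[ 0.029  1.    -0.   ]
 [ 1.    -0.029 -0.   ]
 [-0.    -0.    -1.   ]] [-0.98152683 -0.77802946 -0.40867673]
```

View pics/w5.png

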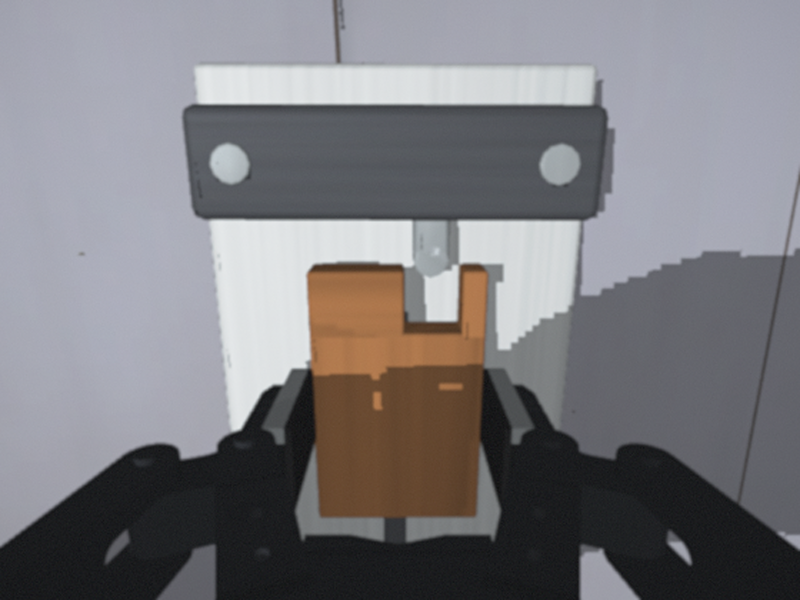

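The key nose at (432, 265) is just entering the middle of the notch (404–461), and the blank is square. I'll set it down, release, and go to the lock tab.

Request:
move_arm --rows '[{"x": 0,"y": 0,"z": 0.045,"roll": 0},{"x": 0,"y": 0,"z": 0,"roll": 0}]'

```text
time: 11.52
eef_pos: [0.5287, 0.1803, 0.0195]
ee_rot: [2.254, 2.189, 0.0]
ft_force: [0.4, -0.3, -0.7]
width: 0.0488
grip_force: 31.4
```

Request:
move_arm --rows '[{"x": 0,"y": 0,"z": 0,"roll": 0},{"x": 0,"y": 0,"z": 0,"roll": 0},{"x": 0,"y": 0,"z": 0,"roll": 0},{"x": 0,"y": 0,"z": 0,"roll": 0},{"x": 0,"y": 0,"z": -0.4,"roll": 0},{"x": 0,"y": 0,"z": -0.8,"roll": 0},{"x": 0,"y": 0,"z": -0.8,"roll": 0},{"x": 0,"y": 0,"z": -0.5,"roll": 0}]' --gripper 0

```text
time: 12.52
eef_pos: [0.5295, 0.1805, 0.1223]
ee_rot: [2.253, 2.188, 0.005]
ft_force: [0.7, 0.5, -0.6]
width: 0.0852
grip_force: 0.0
```

Request:
move_arm --rows '[{"x": -0.7,"y": 0,"z": 0,"roll": 0},{"x": -0.9,"y": 0,"z": 0,"roll": 0},{"x": -0.9,"y": 0,"z": 0,"roll": 0},{"x": -0.9,"y": 0,"z": 0,"roll": 0},{"x": -0.5,"y": 0,"z": 0,"roll": 0},{"x": 0,"y": 0,"z": 0,"roll": 0},{"x": 0,"y": 0,"z": 0,"roll": 0}]' --gripper 1

```text
time: 13.4
eef_pos: [0.5242, 0.026, 0.1199]
ee_rot: [-2.251, -2.19, -0.002]
ft_force: [-0.7, 0.5, 0.0]
width: -0.0001
grip_force: 0.0
```

Run:
```python
from h import *
o=sensors.get_obs();p=optics.camera_params('wrist');im=optics.capture('wrist')
print(o['time'],o['eef_pos'],o['width'])
np.savez('w6.npz',**{k:p[k] for k in('mtx','R','t')})
cv2.imwrite('pics/w6.png',cv2.resize(im,(800,600),interpolation=cv2.INTER_CUBIC))
```

```text
13.4 [0.5242366  0.02595503 0.11991672] -8.512846345491239e-05
```

View pics/w6.png

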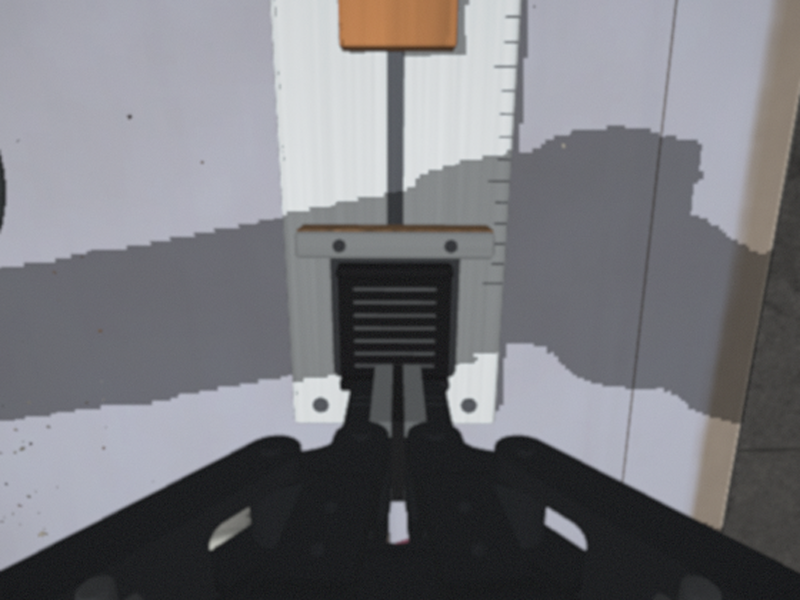

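The blank lies square and centred on the bed, with its back edge at row 48. The tab pad spans rows 265–385, with its middle at about column 396, and the fence face is at row 227.

Run:
```python
from h import *
p=dict(np.load('w6.npz'))
for n,uv,z in[('lipfront',(396,265),.056),('lipback',(396,383),.056),('fence',(396,227),.038),('tabL',(337,320),.05),('tabR',(456,320),.05),('blankback',(397,49),.028)]:
    print(n,ray(p,np.array(uv)*.7,z)[0].round(4))
```

```text
lipfront [0.5245 0.0517 0.056 ]
lipback [ 0.523  -0.0023  0.056 ]
fence [0.5249 0.0651 0.038 ]
tabL [0.4976 0.0262 0.05  ]
tabR [0.5505 0.0247 0.05  ]
blankback [0.5274 0.139  0.028 ]
```

Request:
move_arm --rows '[{"x": 0,"y": 0,"z": 0.7,"roll": 0},{"x": 0,"y": 0,"z": 0.6,"roll": 0},{"x": 0,"y": 0,"z": 0.25,"roll": 0},{"x": 0,"y": 0,"z": 0,"roll": 0}]'

```text
time: 13.95
eef_pos: [0.5239, 0.0253, 0.0572]
ee_rot: [-2.251, -2.19, 0.001]
ft_force: [0.1, -1.3, -0.1]
width: 0.0
grip_force: 0.0
```

Request:
move_arm --rows '[{"x": 0,"y": 0,"z": 0.1,"roll": 0},{"x": 0,"y": 0,"z": 0.1,"roll": 0},{"x": 0,"y": 0,"z": 0,"roll": 0}]'

```text
time: 14.32
eef_pos: [0.5243, 0.0245, 0.0497]
ee_rot: [2.253, 2.189, 0.001]
ft_force: [0.3, -0.6, 0.7]
width: -0.0
grip_force: 0.0
```

Request:
move_arm --rows '[{"x": 0,"y": 0,"z": 0.08,"roll": 0},{"x": 0,"y": 0,"z": 0,"roll": 0},{"x": 0,"y": 0,"z": 0,"roll": 0}]'

```text
time: 14.7
eef_pos: [0.5244, 0.0245, 0.0469]
ee_rot: [2.253, 2.189, 0.001]
ft_force: [-0.8, 1.4, 6.3]
width: -0.0003
grip_force: 2.8
```

Request:
move_arm --rows '[{"x": 0,"y": 0,"z": 0.05,"roll": 0},{"x": 0,"y": 0,"z": 0,"roll": 0},{"x": 0,"y": 0,"z": 0,"roll": 0}]'

```text
time: 15.08
eef_pos: [0.5244, 0.0245, 0.045]
ee_rot: [2.253, 2.189, 0.001]
ft_force: [-0.8, 0.7, 6.1]
width: -0.0003
grip_force: 3.2
```

Request:
move_arm --rows '[{"x": 0.06,"y": 0,"z": 0,"roll": 0},{"x": 0.08,"y": 0,"z": 0,"roll": 0},{"x": 0.08,"y": 0,"z": 0,"roll": 0},{"x": 0.08,"y": 0,"z": 0,"roll": 0},{"x": 0.08,"y": 0,"z": 0,"roll": 0}]'

```text
time: 15.7
eef_pos: [0.5248, 0.0385, 0.045]
ee_rot: [2.253, 2.187, -0.0]
ft_force: [-0.5, -0.7, 7.4]
width: -0.0004
grip_force: 3.2
```

Request:
move_arm --rows '[{"x": 0.1,"y": 0,"z": 0,"roll": 0},{"x": 0.1,"y": 0,"z": 0,"roll": 0},{"x": 0.1,"y": 0,"z": 0,"roll": 0},{"x": 0.1,"y": 0,"z": 0,"roll": 0},{"x": 0.1,"y": 0,"z": 0,"roll": 0},{"x": 0.1,"y": 0,"z": 0,"roll": 0}]'

```text
time: 16.45
eef_pos: [0.5256, 0.0625, 0.045]
ee_rot: [2.253, 2.187, -0.0]
ft_force: [-1.8, -2.0, 6.1]
width: 0.0001
grip_force: 3.2
```

Run:
```python
from h import *
o=sensors.get_obs();p=optics.camera_params('wrist');im=optics.capture('wrist')
print(o['time'],o['eef_pos'],o['ft_force'])
np.savez('w7.npz',**{k:p[k] for k in('mtx','R','t')});cv2.imwrite('w7.png',im)
# brightness profile up the slot's side for fence/blank edges (800-wide columns ~370, 425)
for col in(355,430):
    g=im[:,int(col*.7)].astype(int)
    print(col,[(r,*g[r]) for r in range(0,300,6)])
```

```text
16.45 [0.52556827 0.06253175 0.04503954] [-1.83552133 -1.99573139  6.10285066]
355 [(0, np.int64(81), np.int64(126), np.int64(185)), (6, np.int64(83), np.int64(129), np.int64(186)), (12, np.int64(84), np.int64(129), np.int64(187)), (18, np.int64(83), np.int64(130), np.int64(188)), (24, np.int64(85), np.int64(132), np.int64(191)), (30, np.int64(84), np.int64(131), np.int64(190)), (36, np.int64(86), np.int64(132), np.int64(191)), (42, np.int64(85), np.int64(132), np.int64(192)), (48, np.int64(85), np.int64(132), np.int64(192)), (54, np.int64(84), np.int64(131), np.int64(192)), (60, np.int64(85), np.int64(132), np.int64(193)), (66, np.int64(87), np.int64(134), np.int64(195)), (72, np.int64(86), np.int64(133), np.int64(195)), (78, np.int64(87), np.int64(134), np.int64(196)), (84, np.int64(87), np.int64(137), np.int64(197)), (90, np.int64(70), np.int64(90), np.int64(122)), (96, np.int64(222), np.int64(221), np.int64(218)), (102, np.int64(222), np.int64(220), np.int64(217)), (108, np.int64(222), np.int64(221), np.int64(218)), (114, np.int64(223), np.int64(221), np.int64(217)), (120, np.int
[... 3324 characters left out ...]
np.int64(98)), (216, np.int64(27), np.int64(26), np.int64(28)), (222, np.int64(32), np.int64(29), np.int64(29)), (228, np.int64(27), np.int64(28), np.int64(29)), (234, np.int64(29), np.int64(26), np.int64(27)), (240, np.int64(76), np.int64(74), np.int64(71)), (246, np.int64(28), np.int64(25), np.int64(27)), (252, np.int64(56), np.int64(55), np.int64(54)), (258, np.int64(28), np.int64(26), np.int64(25)), (264, np.int64(37), np.int64(37), np.int64(36)), (270, np.int64(33), np.int64(31), np.int64(28)), (276, np.int64(36), np.int64(32), np.int64(30)), (282, np.int64(36), np.int64(35), np.int64(33)), (288, np.int64(29), np.int64(28), np.int64(27)), (294, np.int64(27), np.int64(25), np.int64(22))]
```

Run:
```python
from h import *
p=dict(np.load('w7.npz'))
for n,r,z in(('fence',179,.038),('blankback',88,.028),('blankbackbot',93,.016)): print(n,ray(p,[[277,r]],z)[0].round(4))
```

```text
fence [0.5264 0.1034 0.038 ]
blankback [0.5275 0.141  0.028 ]
blankbackbot [0.5275 0.1394 0.016 ]
```

Request:
move_arm --rows '[{"x": 0.1,"y": 0,"z": 0,"roll": 0},{"x": 0.1,"y": 0,"z": 0,"roll": 0},{"x": 0.1,"y": 0,"z": 0,"roll": 0},{"x": 0.1,"y": 0,"z": 0,"roll": 0},{"x": 0.1,"y": 0,"z": 0,"roll": 0},{"x": 0.1,"y": 0,"z": 0,"roll": 0}]'

```text
time: 17.25
eef_pos: [0.5263, 0.0865, 0.0451]
ee_rot: [2.253, 2.187, 0.0]
ft_force: [-1.9, -1.6, 7.0]
width: -0.0001
grip_force: 3.2
```

Request:
move_arm --rows '[{"x": 0.1,"y": 0,"z": 0,"roll": 0},{"x": 0.1,"y": 0,"z": 0,"roll": 0},{"x": 0.1,"y": 0,"z": 0,"roll": 0},{"x": 0.1,"y": 0,"z": 0,"roll": 0},{"x": 0.05,"y": 0,"z": 0,"roll": 0},{"x": 0.05,"y": 0,"z": 0,"roll": 0}]'

```text
time: 18.0
eef_pos: [0.527, 0.1063, 0.0451]
ee_rot: [2.253, 2.187, -0.0]
ft_force: [-0.4, -2.3, 6.3]
width: -0.0003
grip_force: 3.2
```

Request:
move_arm --rows '[{"x": 0.05,"y": 0,"z": 0,"roll": 0},{"x": 0.05,"y": 0,"z": 0,"roll": 0}]'

```text
time: 18.25
eef_pos: [0.5271, 0.1103, 0.0451]
ee_rot: [2.253, 2.187, 0.0]
ft_force: [0.1, -1.9, 6.8]
width: -0.0002
grip_force: 3.2
```

Request:
move_arm --rows '[{"x": 0.05,"y": 0,"z": 0,"roll": 0},{"x": 0.05,"y": 0,"z": 0,"roll": 0}]'

```text
time: 18.5
eef_pos: [0.5272, 0.1143, 0.0451]
ee_rot: [2.253, 2.186, 0.0]
ft_force: [-1.3, -2.0, 6.0]
width: 0.0001
grip_force: 3.2
```

Request:
move_arm --rows '[{"x": 0.05,"y": 0,"z": 0,"roll": 0},{"x": 0.05,"y": 0,"z": 0,"roll": 0}]'

```text
time: 18.75
eef_pos: [0.5275, 0.1166, 0.0451]
ee_rot: [2.253, 2.184, -0.002]
ft_force: [-1.0, -4.3, 6.1]
width: 0.0
grip_force: 3.2
```

Request:
move_arm --rows '[{"x": 0.05,"y": 0,"z": 0,"roll": 0},{"x": 0.05,"y": 0,"z": 0,"roll": 0}]'

```text
time: 19.0
eef_pos: [0.528, 0.1204, 0.0452]
ee_rot: [2.253, 2.183, -0.001]
ft_force: [0.4, -5.1, 6.0]
width: 0.0001
grip_force: 3.2
```

Run:
```python
from h import *
o=sensors.get_obs();p=optics.camera_params('wrist');im=optics.capture('wrist')
print(o['time'],o['eef_pos'],o['ft_force'])
for c in(249,301):print(c,[(r,*map(int,im[r,c])) for r in range(150,216,4)])
for r in range(160,195,4): print(r,ray(p,[[277,r]],.038)[0][1].round(4))
```

```text
19.0 [0.5279718  0.12044219 0.04519695] [ 0.4130558  -5.13183317  6.01885071]
249 [(150, 83, 129, 186), (154, 80, 126, 184), (158, 83, 129, 186), (162, 81, 128, 184), (166, 81, 127, 185), (170, 81, 127, 186), (174, 84, 128, 187), (178, 83, 128, 187), (182, 81, 128, 185), (186, 83, 129, 187), (190, 57, 79, 107), (194, 71, 97, 124), (198, 169, 167, 163), (202, 219, 218, 214), (206, 219, 218, 215), (210, 218, 216, 214), (214, 214, 211, 207)]
301 [(150, 77, 118, 172), (154, 75, 116, 170), (158, 76, 118, 171), (162, 77, 118, 171), (166, 77, 119, 172), (170, 76, 118, 171), (174, 74, 117, 170), (178, 76, 117, 170), (182, 75, 117, 170), (186, 76, 118, 171), (190, 54, 77, 103), (194, 79, 109, 141), (198, 168, 167, 163), (202, 216, 214, 209), (206, 127, 126, 123), (210, 128, 126, 124), (214, 127, 125, 122)]
160 0.1694
164 0.1677
168 0.166
172 0.1643
176 0.1626
180 0.1608
184 0.1591
188 0.1573
192 0.1555
```

Request:
move_arm --rows '[{"x": 0.05,"y": 0,"z": 0,"roll": 0},{"x": 0.05,"y": 0,"z": 0,"roll": 0}]'

```text
time: 19.3
eef_pos: [0.5283, 0.1245, 0.0452]
ee_rot: [2.253, 2.183, -0.001]
ft_force: [-0.8, -3.7, 6.5]
width: -0.0002
grip_force: 3.2
```

Request:
move_arm --rows '[{"x": 0.05,"y": 0,"z": 0,"roll": 0},{"x": 0.02,"y": 0,"z": 0,"roll": 0}]'

```text
time: 19.55
eef_pos: [0.5283, 0.1249, 0.0452]
ee_rot: [2.253, 2.18, -0.004]
ft_force: [-1.0, -8.4, 5.8]
width: -0.0
grip_force: 5.2
```

Request:
move_arm --rows '[{"x": 0.02,"y": 0,"z": 0,"roll": 0},{"x": 0,"y": 0,"z": 0,"roll": 0},{"x": -0.05,"y": 0,"z": 0,"roll": 0},{"x": 0,"y": 0,"z": -0.1,"roll": 0},{"x": 0,"y": 0,"z": -0.2,"roll": 0},{"x": 0,"y": 0,"z": -0.7,"roll": 0},{"x": 0,"y": 0,"z": -1,"roll": 0},{"x": 0,"y": 0,"z": -0.5,"roll": 0}]'

```text
time: 20.55
eef_pos: [0.5278, 0.1297, 0.1461]
ee_rot: [2.252, 2.189, 0.004]
ft_force: [0.6, 0.2, -0.2]
width: 0.0
grip_force: 0.0
```

Request:
move_arm --rows '[{"x": -0.9,"y": 0,"z": 0,"roll": 0},{"x": -0.9,"y": 0,"z": 0,"roll": 0},{"x": 0,"y": 0,"z": 0,"roll": 0},{"x": 0,"y": 0,"z": 0,"roll": 0}]'

```text
time: 21.05
eef_pos: [0.5249, 0.0584, 0.1441]
ee_rot: [-2.252, -2.189, -0.001]
ft_force: [-0.6, 0.7, -0.3]
width: -0.0002
grip_force: 0.0
```

Run:
```python
from h import *
o=sensors.get_obs();p=optics.camera_params('wrist');im=optics.capture('wrist')
print(o['time'],o['eef_pos'],o['ft_force'])
np.savez('w8.npz',**{k:p[k] for k in('mtx','R','t')})
cv2.imwrite('pics/w8.png',cv2.resize(im[:320],(800,457),interpolation=cv2.INTER_CUBIC))
```

```text
21.05 [0.52489026 0.05844001 0.14409014] [-0.64788057  0.66023666 -0.28952649]
```

View pics/w8.png

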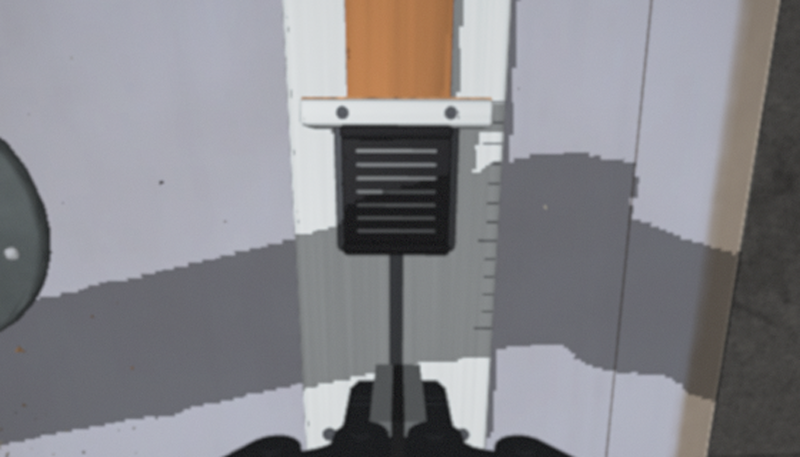

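The fence sits against the blank's back edge (row 97), and the tab shows at (341–455, 128–254). I'll compute the fence position, then check the stop gap from the other side numerically.

Run:
```python
from h import *
p=dict(np.load('w8.npz'))
for n,uv,z in(('fence',(396,97),.038),('lipF',(397,128),.056),('lipB',(397,253),.056),('tabL',(341,190),.05),('tabR',(456,190),.05)): print(n,ray(p,[[uv[0]*.7,uv[1]*.7]],z)[0].round(4))
```

```text
fence [0.527  0.1539 0.038 ]
lipF [0.5271 0.1396 0.056 ]
lipB [0.5256 0.0846 0.056 ]
tabL [0.5006 0.1135 0.05  ]
tabR [0.5535 0.1121 0.05  ]
```

Request:
move_arm --rows '[{"x": 0.9,"y": 0,"z": 0,"roll": 0},{"x": 0.9,"y": 0,"z": 0,"roll": 0},{"x": 0.9,"y": 0,"z": 0,"roll": 0},{"x": 0.3,"y": 0,"z": 0,"roll": 0},{"x": 0,"y": 0,"z": 0,"roll": 0},{"x": 0,"y": 0,"z": 0,"roll": 0}]'

```text
time: 21.85
eef_pos: [0.5286, 0.1752, 0.1444]
ee_rot: [2.255, 2.185, -0.002]
ft_force: [0.3, -0.5, 0.1]
width: -0.0001
grip_force: 0.0
```

Run:
```python
from h import *
o=sensors.get_obs();p=optics.camera_params('wrist');im=optics.capture('wrist')
print(o['eef_pos'])
hsv=cv2.cvtColor(im,cv2.COLOR_BGR2HSV);m=cv2.inRange(hsv,(5,110,60),(20,255,255))
n,l,st,c=cv2.connectedComponentsWithStats(m);i=1+st[1:,4].argmax();print(st[i])
q=np.array([.52687,.11383,-.0275]);cs,s=np.cos(q[2]),np.sin(q[2])
for col in range(st[i,0]+3,st[i,0]+st[i,2],7):
    rr=np.flatnonzero(l[:,col]==i);X=ray(p,[[col,rr[0]-.5],[col,rr[-1]+.5]],.028)
    d=X[:,:2]-q[:2];print(col,rr[0],rr[-1],np.c_[cs*d[:,0]+s*d[:,1],-s*d[:,0]+cs*d[:,1]].round(4).tolist(), im[rr[0]-4:rr[0]+1,col].sum(1).tolist())
```

```text
[0.52858567 0.17518335 0.14441196]
[ 245  124   68  109 6355]
248 124 230 [[-0.0211, 0.1207], [-0.0233, 0.0398]] [248, 231, 209, 201, 244]
255 124 230 [[-0.0161, 0.1207], [-0.0179, 0.0398]] [249, 240, 210, 198, 240]
262 124 231 [[-0.0111, 0.1207], [-0.0124, 0.039]] [249, 238, 211, 204, 246]
269 124 230 [[-0.0061, 0.1206], [-0.007, 0.0398]] [246, 234, 211, 203, 241]
276 124 230 [[-0.0011, 0.1206], [-0.0015, 0.0397]] [247, 238, 213, 195, 242]
283 149 231 [[0.0039, 0.1029], [0.0039, 0.0389]] [377, 371, 339, 276, 265]
290 149 230 [[0.009, 0.1029], [0.0094, 0.0397]] [481, 471, 416, 321, 273]
297 150 230 [[0.0141, 0.1022], [0.0148, 0.0397]] [500, 523, 413, 296, 305]
304 124 230 [[0.0189, 0.1206], [0.0202, 0.0396]] [249, 227, 213, 199, 240]
311 124 229 [[0.0239, 0.1205], [0.0257, 0.0404]] [245, 230, 205, 206, 263]
```

The blank is home against the stop, square and centred. I'll gently probe the tab's height to confirm that it is locked: about 50 mm if up, about 47 mm if not.

Request:
move_arm --rows '[{"x": -0.8,"y": 0,"z": 0,"roll": 0},{"x": -0.78,"y": 0,"z": 0.3,"roll": 0},{"x": 0,"y": 0,"z": 0.9,"roll": 0},{"x": 0,"y": 0,"z": 0.7,"roll": 0},{"x": 0,"y": 0,"z": 0.3,"roll": 0},{"x": 0,"y": 0,"z": 0.1,"roll": 0},{"x": 0,"y": 0,"z": 0.05,"roll": 0},{"x": 0,"y": 0,"z": 0,"roll": 0}]'

```text
time: 22.9
eef_pos: [0.5272, 0.1142, 0.051]
ee_rot: [2.253, 2.189, 0.002]
ft_force: [1.5, -0.3, -0.6]
width: 0.0
grip_force: 0.0
```

Request:
move_arm --rows '[{"x": 0,"y": 0,"z": 0.02,"roll": 0},{"x": 0,"y": 0,"z": 0,"roll": 0}]'

```text
time: 23.15
eef_pos: [0.5268, 0.1142, 0.0498]
ee_rot: [2.253, 2.189, 0.001]
ft_force: [-0.4, -0.7, -0.5]
width: 0.0
grip_force: 0.0
```

Request:
move_arm --rows '[{"x": 0,"y": 0,"z": 0.015,"roll": 0},{"x": 0,"y": 0,"z": 0,"roll": 0}]'

```text
time: 23.4
eef_pos: [0.5268, 0.1142, 0.0494]
ee_rot: [2.253, 2.189, 0.001]
ft_force: [-1.6, -0.6, 4.4]
width: -0.0005
grip_force: 2.2
```

Contact came at 49.5 mm with 4.4 N, so the tab is up and locked. Now I'll retreat and hand in.

Request:
move_arm --rows '[{"x": 0,"y": 0,"z": -0.2,"roll": 0},{"x": 0,"y": 0,"z": -0.8,"roll": 0},{"x": 0,"y": 0,"z": -1,"roll": 0},{"x": 0,"y": 0,"z": -0.8,"roll": 0},{"x": 0,"y": 0,"z": 0,"roll": 0},{"x": 0,"y": 0,"z": 0,"roll": 0}]'

```text
time: 24.15
eef_pos: [0.526, 0.1142, 0.1604]
ee_rot: [-2.253, -2.189, 0.002]
ft_force: [-0.1, 0.2, -0.6]
width: -0.0
grip_force: 0.0
```

```bash
python3 -c "
from plant import job
print(job.sign_off())"
```

```text
the job is handed in; nothing more can be done
None
```

I handed the job in at about 24 s, and sign-off returned no verdict. By my own measurements the blank is home over the key and square against the stop, the fence is locked at about 0.11 with its tab up, and I kept clear of both jars.

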